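# Return the reagents to their colour-coded spill dishes

### The arm

A 6-joint arm with a two-finger parallel gripper is mounted at the origin on the work surface. World frame = base frame: x ahead of the robot, y to its left, z up, the work surface at z = 0. Lengths are in m, angles in rad, forces in N, time in s.
With the tool pointing down it reaches from about 0.35 to 0.925 m from the base axis. Payload 6.4 kg.
Tool frame: the origin (TCP) lies at the very end of the fingers, on their centre line; the grasp point (between the pads) lies 19 mm behind it; z points along the fingers, y is the line along which they close (so a half turn about z gives the same grasp; the last joint's range is limited). The gripper opens to 94 mm and grips with 3 to 60 N. Pads are 16 mm wide; open, the fingers measure 119 mm over their backs; the gripper's body (75 mm by 177 mm) begins 78 mm behind the grasp point.
Start: joints at [-0.174, 0.245, 1.558, -0, 1.339, -0.174], TCP at [0.65, 0, 0.205] pointing down, gripper open.
Joint ranges: [-3.13, 3.13], [-1.02, 2.26], [0.13, 2.54], [-0.95, 4.09], [0.21, 2.88], [-2.74, 2.74]. Speed limits (rad/s): [2.57, 2.57, 3.14, 3.14, 3.14, 3.14].

### API

Orientations are given as a rotation vector (axis times angle).
In Python, from rig import sense, camera, hand_in gives the robot as it stands.
- The arm moves only by the tool drive_tool, never from a script. Its argument "steps" is a list that holds one entry, the list of rows, each a list of 6 numbers: the shift along the tool's x, y, z in mm, then the turn, a rotation vector about the tool's x, y, z in rad. In form: [[[x, y, z, rx, ry, rz], ...]]. A call has 1 to 8 rows; each row is the pose to reach, as a shift and turn from the pose commanded when the call began, along the tool's axes at that moment; what a row does not reach only later rows make up. A row lasts 1/10 s, in which the tool goes at most 50 mm and 8.59 degrees, less where a joint would pass 70% of its speed; a pose out of reach is approached as far as the arm can. A call with a gripper value outside its range is refused whole. "gripper" is the closure, from -1 (fully open) to 1 (shut), set as the call begins (left out, the last holds). The fingers move at their own pace and stop on an object; the grip force is fixed at half the most. Time passes only in rows, so rows that repeat a pose let the fingers close. It gives the time, the measured TCP pose, the force, the opening and the grip force at its end, in the units of the state.
- sense(): the state, without advancing time (a new reading comes with each control period).
- camera(name): name is "scene" or "side" or "wrist"; returns a dict with "frame" (384x512x3 uint8, red, green, blue), "z_map" (384x512 float32, m along the optical axis (not along the pixel's ray), 0 where there is no reading), "fx", "fy", "cx", "cy" (pixels), "k1" (the pictures are not rectified: a ray, as slopes to the right and down, at radius r is drawn at 1 + k1 r^2 times it, then the intrinsics apply), "camera_from_world" (4x4, takes a point from world to camera coordinates); the wrist camera has in their place "tool_from_camera" (4x4, takes a point from camera to tool coordinates, whose origin is the TCP and whose axes are the flange's). Camera axes: x right, y down, z forward; pixel columns grow to the right and rows downward; lengths in m; the calibration is good to about 2 mm. A picture is of the moment at which its call begins: read the wrist's pose just before it.
- hand_in(): hands the job in; it is judged then, once.
The state is a dict: "time_s": time; "joints": joint angles; "qd": joint speeds; "joint_efforts": joint torques, N m; "ee_pos": TCP position; "tool_rot": TCP orientation; "force": force on the tool from outside, world axes, zero at the start; "ft_torque": the same for the moment, N m; "finger_gap": opening from 0.0 (shut) to 1.0 (fully open); "grip_force": force on a finger pad.
Only numpy, scipy, OpenCV 4.12 (cv2) and the standard library are available. Lean on these libraries where they do the work, as an engineer would, in place of code of your own. Each camera call takes 0.05 s, during which the arm holds its last target. There are 200 camera calls.

### The job

Put each of the four capped reagent containers upright into the spill dish of the same colour as its cap, standing flat on the dish's floor. Set them down gently, do not drop or tip any, and leave the flask and the beaker where they stand.

Things in the scene. Friction and masses are not known exactly. Their poses are not given: they have to be found in the camera images.
- jar_red: Brown bottle with a narrow RED cap, height 98 mm. Straight round body 50 mm in diameter from the base up to 70 mm, shoulder from 70 to 80 mm, then the cap, 36 mm in diameter, up to 98 mm. About 0.11 to 0.25 kg, loose, starts upright on the bench. Origin: centre of its underside; z is its upright axis.
- jar_blue: White wide-mouth jar with a BLUE lid, height 90 mm. Straight round body 50 mm in diameter up to 70 mm, then a cap 48 mm in diameter up to 90 mm. About 0.11 to 0.25 kg, loose, starts upright on the bench. Origin: centre of its underside; z is its upright axis.
- jar_green: Brown wide-mouth jar with a GREEN lid, height 90 mm. Straight round body 50 mm in diameter up to 70 mm, then a cap 48 mm in diameter up to 90 mm. About 0.11 to 0.25 kg, loose, starts upright on the bench. Origin: centre of its underside; z is its upright axis.
- jar_yellow: White bottle with a narrow YELLOW cap, height 98 mm. Straight round body 50 mm in diameter from the base up to 70 mm, shoulder from 70 to 80 mm, then the cap, 36 mm in diameter, up to 98 mm. About 0.11 to 0.25 kg, loose, starts upright on the bench. Origin: centre of its underside; z is its upright axis.
- dish_red: RED round open spill dish, fixed to the bench: outside 82 mm in diameter and 12 mm high, upright wall 4 mm, inside 74 mm in diameter, floor 4 mm thick. Origin: centre of its underside, at bench height; z up.
- dish_blue: BLUE round open spill dish, fixed to the bench: outside 82 mm in diameter and 12 mm high, upright wall 4 mm, inside 74 mm in diameter, floor 4 mm thick. Origin: centre of its underside, at bench height; z up.
- dish_green: GREEN round open spill dish, fixed to the bench: outside 82 mm in diameter and 12 mm high, upright wall 4 mm, inside 74 mm in diameter, floor 4 mm thick. Origin: centre of its underside, at bench height; z up.
- dish_yellow: YELLOW round open spill dish, fixed to the bench: outside 82 mm in diameter and 12 mm high, upright wall 4 mm, inside 74 mm in diameter, floor 4 mm thick. Origin: centre of its underside, at bench height; z up.
- flask: Pale conical flask with a black stopper, 64 mm wide at the foot, 105 mm high; loose, stands among the containers and must be left alone. Origin: centre of its underside.
- beaker: Pale empty beaker, 60 mm in diameter, 78 mm high; loose, stands among the containers and must be left alone. Origin: centre of its underside. (A grey timer 22 mm high is also fixed among the things; all of them stand at least 105 mm apart, centre to centre, in places that change every time.)
There are look-alikes about, which are no part of the job. What is shaped like the jar_red but purple is not meant.

How it is judged:
By the outcome, as a careful person would: the job done as asked, in the order asked, and still so for the second after the job is handed in, with the robot touching nothing.
It also fails if it takes over 112 s, if anything falls off the work surface, if the arm or the gripper's body presses on something with over 40 N, if the wrist force passes 120 N, or if a joint passes its speed limit or range.

## Working session

There is one attempt and no reset: what is moved stays moved. The work goes in short steps, Python scripts to look and compute and a tool call to move; the robot and the scene stay as the last step left them, time stands still between calls to the robot, and variables do not carry over. Pictures are saved under pics/ and viewed, at most 14 in all, crops included, and the job is handed in when it is done.

Besides the shell and the picture viewer there is one more tool, called as name(argument=value, ...), one argument or row to a line, values as JSON. drive_tool: Moves the arm, as the interface text tells. Its arguments: {"type":"object","properties":{"steps":{"type":"array","items":{"type":"array","items":{"type":"array","items":{"type":"number"}}}},"gripper":{"type":"number"}},"required":["steps"]}

```bash
mkdir -p pics; ls; python3 - <<'E'
from rig import sense,camera
import cv2,numpy as np
s=sense();print({k:np.round(v,3).tolist() for k,v in s.items()})
for n in ["scene","side"]:
    c=camera(n);np.savez(f"{n}.npz",**c)
    cv2.imwrite(f"pics/{n}0.png",c["frame"][:,:,::-1])
    print(n,c["fx"],c["cx"],c["cy"],c["k1"],np.linalg.inv(c["camera_from_world"]).round(3).tolist())
E
```

```text
pics
{'time_s': 0.0, 'joints': [-0.174, 0.246, 1.559, 0.0, 1.339, -0.174], 'qd': [-0.0, 0.001, 0.0, 0.001, -0.0, -0.0], 'joint_efforts': [0.001, -41.584, -31.46, 0.068, 0.033, -0.0], 'ee_pos': [0.649, 0.0, 0.204], 'tool_rot': [-2.22, -2.22, 0.002], 'force': [0.59, 0.918, -0.952], 'ft_torque': [-0.001, -0.01, -0.007], 'grip_force': 0.0, 'finger_gap': 1.002}
scene 453.8449617824385 264.0372599781671 192.09560919000225 -0.010503181876564145 [[-0.596, 0.569, -0.566, 1.192], [0.803, 0.409, -0.434, 0.544], [-0.015, -0.713, -0.701, 0.932], [0.0, 0.0, 0.0, 1.0]]
side 397.7164280051134 257.59072679525895 192.74896826808236 -0.12517689302143925 [[0.776, -0.378, 0.504, -0.05], [-0.63, -0.445, 0.636, -0.68], [-0.016, -0.812, -0.584, 0.67], [0.0, 0.0, 0.0, 1.0]]
```

View pics/scene0.png

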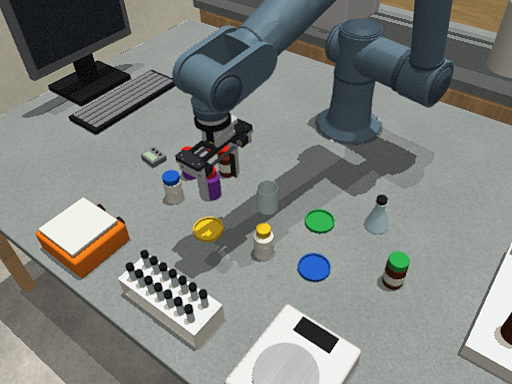

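View pics/side0.png

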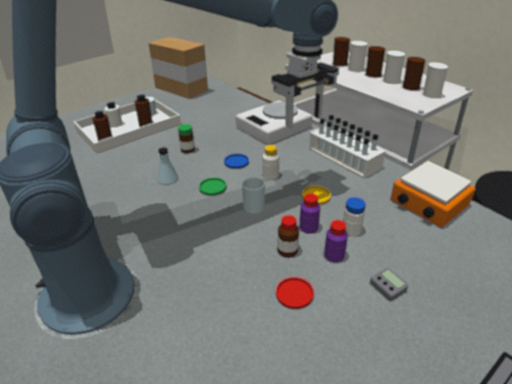

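The scene view shows all the dishes except the red one. The side view shows everything: red jar (289,236), purple look-alikes (310,215) and (336,242), blue jar (355,217), yellow jar (270,163) and green jar (186,138). The dishes are red (295,292), yellow (316,195), green (213,186) and blue (236,160).

```bash
cat > h.py <<'E'
import numpy as np,cv2
def slopes(c):
    H,W=c["z_map"].shape;u,v=np.meshgrid(np.arange(W),np.arange(H))
    x=(u-c["cx"])/c["fx"];y=(v-c["cy"])/c["fy"];a,b=x.copy(),y.copy()
    for _ in range(5):
        f=1+c["k1"]*(a*a+b*b);a,b=x/f,y/f
    return a,b
def cloud(c,T):
    "world points from z_map; T world_from_camera"
    a,b=slopes(c);z=c["z_map"]
    P=np.stack([a*z,b*z,z],-1)
    return P@T[:3,:3].T+T[:3,3]
def masks(rgb):
    h=cv2.cvtColor(rgb,cv2.COLOR_RGB2HSV);H,S,V=[h[...,i].astype(int) for i in range(3)]
    o=(S>150)&(V>70)
    return dict(red=o&((H<6)|(H>172)),yellow=o&(H>20)&(H<32),green=o&(H>45)&(H<80),blue=o&(H>102)&(H<125),purple=(S>110)&(V>40)&(H>128)&(H<160))
E
python3 - <<'E'
from h import *
for n in ["scene","side"]:
    c=np.load(n+".npz");T=np.linalg.inv(c["camera_from_world"]);P=cloud(c,T)
    for k,m in masks(c["frame"]).items():
        m=m&(c["z_map"]>0)&(P[...,2]<.12)
        N,L,st,ce=cv2.connectedComponentsWithStats(m.astype(np.uint8))
        for i in range(1,N):
            if st[i,4]<40: continue
            p=P[L==i];zt=np.percentile(p[:,2],97)
            q=p[p[:,2]>zt-.006]; 
            if zt<.02:q=p
            mid=(np.percentile(q,2,axis=0)+np.percentile(q,98,axis=0))/2
            print(n,k,ce[i].round().tolist(),st[i,4],"ztop%.3f"%zt,"mid",mid.round(3).tolist(),"ext",np.ptp(q,axis=0).round(3).tolist())
    lo=(P[...,2]>.06)&(P[...,2]<.12)&(P[...,0]>.3)&(P[...,0]<1)&(abs(P[...,1])<.5)
    N,L,st,ce=cv2.connectedComponentsWithStats(lo.astype(np.uint8))
    for i in range(1,N):
        if st[i,4]>40: p=P[L==i];print("  tall",ce[i].round().tolist(),st[i,4],p.mean(0).round(3).tolist(),p[:,2].max().round(3))
E
```

```text
scene yellow [208.0, 229.0] 593 ztop0.012 mid [0.646, -0.067, 0.005] ext [0.081, 0.092, 0.018]
scene yellow [263.0, 230.0] 174 ztop0.098 mid [0.619, 0.101, 0.096] ext [0.036, 0.035, 0.006]
scene green [319.0, 220.0] 523 ztop0.011 mid [0.446, 0.16, 0.005] ext [0.081, 0.086, 0.019]
scene green [399.0, 261.0] 312 ztop0.091 mid [0.507, 0.404, 0.088] ext [0.047, 0.046, 0.007]
scene blue [170.0, 177.0] 206 ztop0.090 mid [0.61, -0.228, 0.088] ext [0.045, 0.05, 0.008]
scene blue [314.0, 267.0] 721 ztop0.011 mid [0.585, 0.23, 0.005] ext [0.083, 0.085, 0.017]
scene purple [188.0, 176.0] 47 ztop0.023 mid [0.53, -0.257, 0.022] ext [0.006, 0.023, 0.008]
scene purple [214.0, 187.0] 247 ztop0.079 mid [0.536, -0.136, 0.078] ext [0.042, 0.019, 0.012]
  tall [223.0, 151.0] 55 [0.443, -0.176, 0.089] 0.099
  tall [226.0, 159.0] 43 [0.45, -0.162, 0.069] 0.08
  tall [213.0, 178.0] 141 [0.538, -0.133, 0.076] 0.098
  tall [171.0, 179.0] 284 [0.614, -0.222, 0.081] 0.093
  tall [268.0, 189.0] 215 [0.482, 0.012, 0.07] 0.079
  tall [380.0, 204.0] 209 [0.373, 0.291, 0.088] 0.106
  tall [79.0, 230.0] 2982 [0.879,
[... 1220 characters left out ...]
 [0.038, 0.043, 0.009]
side purple [335.0, 246.0] 505 ztop0.077 mid [0.5, -0.268, 0.075] ext [0.039, 0.04, 0.012]
  tall [275.0, 109.0] 309 [0.853, 0.347, 0.067] 0.07
  tall [349.0, 138.0] 1550 [0.858, 0.004, 0.083] 0.116
  tall [185.0, 131.0] 189 [0.5, 0.391, 0.08] 0.091
  tall [270.0, 154.0] 235 [0.61, 0.089, 0.082] 0.101
  tall [164.0, 156.0] 165 [0.361, 0.28, 0.085] 0.106
  tall [436.0, 185.0] 2128 [0.851, -0.312, 0.076] 0.085
  tall [253.0, 186.0] 276 [0.478, 0.006, 0.071] 0.08
  tall [310.0, 204.0] 354 [0.525, -0.159, 0.082] 0.1
  tall [355.0, 207.0] 371 [0.6, -0.237, 0.082] 0.093
  tall [288.0, 227.0] 414 [0.426, -0.187, 0.083] 0.101
  tall [337.0, 232.0] 406 [0.498, -0.27, 0.083] 0.1
```

```bash
cat >> h.py <<'E'
from scipy.spatial.transform import Rotation as R
def wrist(tag,view=False):
    from rig import sense,camera
    s=sense();c=camera("wrist")
    W=np.eye(4);W[:3,:3]=R.from_rotvec(s["tool_rot"]).as_matrix();W[:3,3]=s["ee_pos"]
    P=cloud(c,W@c["tool_from_camera"])
    print("t",s["time_s"],"tcp",np.round(s["ee_pos"],4),"rot",np.round(s["tool_rot"],3),"gap",round(s["finger_gap"],3))
    if view: cv2.imwrite(f"pics/{tag}.png",c["frame"][:,:,::-1])
    for k,m in masks(c["frame"]).items():
        m=m&(c["z_map"]>0)
        N,L,st,ce=cv2.connectedComponentsWithStats(m.astype(np.uint8))
        for i in range(1,N):
            if st[i,4]<150: continue
            p=P[L==i];zt=np.percentile(p[:,2],95)
            q=p if zt<.03 else p[p[:,2]>zt-.004]
            r=cv2.minEnclosingCircle(q[:,:2].astype(np.float32))
            mid=(np.percentile(q,1,axis=0)+np.percentile(q,99,axis=0))/2
            print(k,ce[i].round().tolist(),"ztop%.3f"%zt,"mid",mid[:2].round(4).tolist(),"circ",np.round(r[0],4).tolist(),round(r[1],4),"box",st[i,:4].tolist())
E
python3 -c "
from h import *
wrist('w0',True)"
```

```text
t 0.1 tcp [6.495e-01 1.000e-04 2.045e-01] rot [-2.22e+00 -2.22e+00  2.00e-03] gap 1.0
red [149.0, 328.0] ztop0.269 mid [0.6143, 0.0067] circ [0.6142, 0.0066] 0.0207 box [133, 318, 34, 23]
yellow [222.0, 76.0] ztop0.100 mid [0.6191, 0.0976] circ [0.619, 0.0978] 0.0174 box [203, 56, 40, 42]
yellow [255.0, 223.0] ztop0.013 mid [0.6454, -0.0683] circ [0.6458, -0.0693] 0.0407 box [223, 192, 65, 63]
green [74.0, 31.0] ztop0.013 mid [0.4459, 0.1542] circ [0.4459, 0.1583] 0.0409 box [36, 0, 73, 68]
purple [174.0, 276.0] ztop0.052 mid [0.5804, -0.0513] circ [0.5811, -0.0497] 0.0926 box [157, 264, 33, 22]
purple [157.0, 353.0] ztop0.056 mid [0.5615, -0.1101] circ [0.5609, -0.1097] 0.151 box [134, 336, 42, 31]
```

View pics/w0.png

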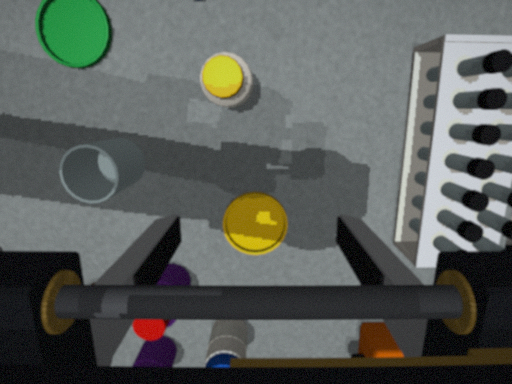

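The wrist view confirms the positions: yellow cap (222,76), yellow dish (255,223), green dish (74,31). They agree with the mean of the two fixed cameras to about 1 mm. I'll start with yellow.

drive_tool(
  steps=[
    [[35,-11,10,0,0,0],[70,-22,20,0,0,0],[98,-31,30,0,0,0],[98,-31,30,0,0,0],[98,-31,30,0,0,0]],
  ],
  gripper=-0.6,
)

```text
time_s: 0.65
ee_pos: [0.6188, 0.0982, 0.1752]
tool_rot: [-2.22, -2.223, 0.001]
force: [-1.5, 0.2, 0.3]
finger_gap: 0.799
grip_force: 0.0
```

```bash
python3 -c "
from h import *
wrist('w1')"
```

```text
t 0.65 tcp [0.6188 0.0982 0.1752] rot [-2.220e+00 -2.223e+00  1.000e-03] gap 0.799
yellow [257.0, 193.0] ztop0.100 mid [0.6185, 0.099] circ [0.6185, 0.0989] 0.0173 box [238, 172, 40, 43]
yellow [279.0, 282.0] ztop0.286 mid [0.6244, 0.1266] circ [0.6244, 0.126] 0.0053 box [257, 275, 45, 12]
yellow [279.0, 325.0] ztop0.290 mid [0.6242, 0.1201] circ [0.6241, 0.1206] 0.0067 box [251, 319, 57, 16]
green [97.0, 119.0] ztop0.013 mid [0.4457, 0.1584] circ [0.4456, 0.1586] 0.0407 box [59, 81, 75, 76]
blue [224.0, 48.0] ztop0.013 mid [0.5844, 0.2278] circ [0.5844, 0.2279] 0.0405 box [185, 6, 79, 85]
purple [191.0, 353.0] ztop0.039 mid [0.5227, -0.1301] circ [0.5223, -0.1304] 0.0086 box [173, 342, 39, 25]
```

drive_tool(
  steps=[
    [[1,0,40,0,0,0],[1,0,80,0,0,0],[1,0,120,0,0,0],[1,0,145,0,0,0],[1,0,151,0,0,0],[1,0,151,0,0,0],[1,0,151,0,0,0]],
  ],
)

```text
time_s: 1.4
ee_pos: [0.6209, 0.0984, 0.0266]
tool_rot: [2.22, 2.219, 0.004]
force: [0.8, -0.6, -0.1]
finger_gap: 0.797
grip_force: 0.0
```

drive_tool(
  steps=[
    [[0,0,0,0,0,0],[0,0,0,0,0,0],[0,0,0,0,0,0],[0,0,0,0,0,0],[0,0,0,0,0,0],[0,0,0,0,0,0],[0,0,0,0,0,0],[0,0,0,0,0,0]],
  ],
  gripper=1,
)

```text
time_s: 2.2
ee_pos: [0.619, 0.0991, 0.0251]
tool_rot: [-2.221, -2.222, 0.0]
force: [-3.4, -0.9, 5.6]
finger_gap: 0.53
grip_force: 30.0
```

drive_tool(
  steps=[
    [[0,0,-20,0,0,0],[0,0,-50,0,0,0],[-30,5,-70,0,0,0],[-65,11,-70,0,0,0],[-100,17,-70,0,0,0],[-135,23,-70,0,0,0],[-160,27,-70,0,0,0],[-168,28,-70,0,0,0]],
  ],
)

```text
time_s: 3.0
ee_pos: [0.6469, -0.0714, 0.0937]
tool_rot: [-2.224, -2.218, 0.001]
force: [-0.5, 0.4, -1.7]
finger_gap: 0.527
grip_force: 30.0
```

```bash
python3 -c "
from h import *
wrist('w2',True)"
```

```text
t 3.0 tcp [ 0.6469 -0.0714  0.0937] rot [-2.224e+00 -2.218e+00  1.000e-03] gap 0.527
yellow [254.0, 173.0] ztop0.013 mid [0.6452, -0.058] circ [0.6451, -0.0694] 0.0407 box [209, 144, 95, 73]
yellow [258.0, 266.0] ztop0.168 mid [0.6474, -0.0541] circ [0.6467, -0.0577] 0.0183 box [215, 240, 86, 46]
yellow [258.0, 327.0] ztop0.168 mid [0.6471, -0.0845] circ [0.647, -0.0818] 0.0141 box [222, 320, 72, 18]
```

View pics/w2.png

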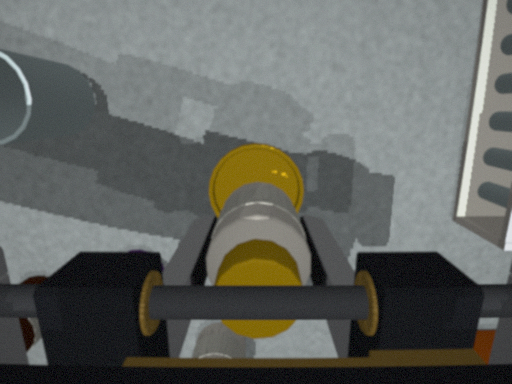

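The jar is held upright at (258,290) over the yellow dish at (256,185), and the numbers agree. Lowering.

drive_tool(
  steps=[
    [[0,-1,15,0,0,0],[0,-1,35,0,0,0],[0,-1,50,0,0,0],[0,-1,58,0,0,0],[0,-1,62,0,0,0],[0,-1,64,0,0,0],[0,-1,64,0,0,0],[0,-1,64,0,0,0]],
  ],
)

```text
time_s: 3.85
ee_pos: [0.6466, -0.0691, 0.0313]
tool_rot: [2.221, 2.221, 0.001]
force: [-0.9, 0.0, -2.0]
finger_gap: 0.532
grip_force: 30.0
```

drive_tool(
  steps=[
    [[0,0,1,0,0,0],[0,0,1,0,0,0],[0,0,2,0,0,0],[0,0,2,0,0,0],[0,0,2,0,0,0]],
  ],
)

```text
time_s: 4.35
ee_pos: [0.6463, -0.0691, 0.0292]
tool_rot: [2.221, 2.221, 0.0]
force: [-2.0, 0.2, 3.1]
finger_gap: 0.524
grip_force: 30.0
```

drive_tool(
  steps=[
    [[0,0,0,0,0,0],[0,0,0,0,0,0],[0,0,0,0,0,0],[0,0,0,0,0,0],[0,0,0,0,0,0]],
  ],
  gripper=-0.6,
)

```text
time_s: 4.85
ee_pos: [0.646, -0.069, 0.0283]
tool_rot: [-2.221, -2.221, 0.0]
force: [-1.0, -0.1, -0.1]
finger_gap: 0.797
grip_force: 0.0
```

drive_tool(
  steps=[
    [[0,0,-15,0,0,0],[0,0,-45,0,0,0],[0,0,-85,0,0,0],[0,0,-125,0,0,0],[0,0,-145,0,0,0],[0,0,-145,0,0,0]],
  ],
)

```text
time_s: 5.45
ee_pos: [0.6487, -0.0697, 0.1793]
tool_rot: [2.216, 2.216, 0.007]
force: [0.1, 0.5, -0.7]
finger_gap: 0.801
grip_force: 0.0
```

drive_tool(
  steps=[
    [[-20,-40,0,0,0,0],[-42,-80,0,0,0,0],[-64,-122,0,0,0,0],[-85,-163,0,0,0,0],[-104,-200,0,0,0,0],[-111,-213,0,0,0,0],[-111,-213,0,0,0,0],[-111,-213,0,0,0,0]],
  ],
)

```text
time_s: 6.25
ee_pos: [0.4335, -0.1798, 0.1732]
tool_rot: [-2.222, -2.221, -0.001]
force: [0.6, 0.1, 0.7]
finger_gap: 0.798
grip_force: 0.0
```

```bash
python3 -c "
from h import *
wrist('w3',True)"
```

```text
t 6.25 tcp [ 0.4335 -0.1798  0.1732] rot [-2.222e+00 -2.221e+00 -1.000e-03] gap 0.798
red [378.0, 161.0] ztop0.100 mid [0.5326, -0.1511] circ [0.5328, -0.1519] 0.0177 box [354, 141, 47, 42]
red [259.0, 193.0] ztop0.100 mid [0.435, -0.1786] circ [0.4349, -0.179] 0.0176 box [238, 171, 43, 44]
red [204.0, 263.0] ztop0.198 mid [0.41, -0.1694] circ [0.41, -0.1696] 0.0231 box [176, 232, 51, 55]
red [328.0, 276.0] ztop0.284 mid [0.4514, -0.1516] circ [0.4514, -0.1515] 0.0028 box [318, 261, 23, 26]
yellow [448.0, 71.0] ztop0.013 mid [0.6381, -0.0698] circ [0.6444, -0.0696] 0.041 box [421, 29, 68, 82]
yellow [506.0, 63.0] ztop0.097 mid [0.6308, -0.0722] circ [0.6325, -0.0721] 0.0103 box [499, 44, 13, 38]
blue [446.0, 237.0] ztop0.092 mid [0.5561, -0.1904] circ [0.5548, -0.1899] 0.089 box [418, 218, 58, 35]
purple [350.0, 149.0] ztop0.079 mid [0.5287, -0.1515] circ [0.5322, -0.1514] 0.0223 box [327, 128, 64, 56]
purple [313.0, 251.0] ztop0.078 mid [0.4739, -0.2135] circ [0.4688, -0.2141] 0.0662 box [300, 224, 29, 62]
```

View pics/w3.png

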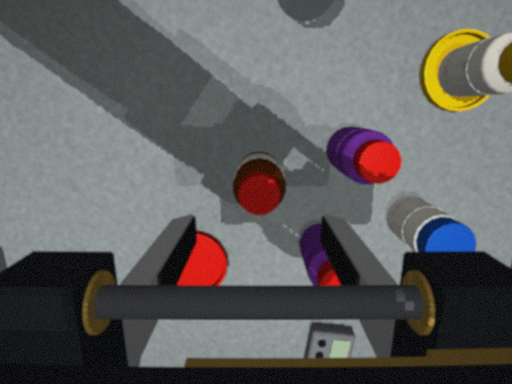

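The brown, red-capped jar is at (259,193), directly beneath the tool. The yellow jar stands upright in its dish at (475,65), and the purple look-alikes are clear of the fingers.

drive_tool(
  steps=[
    [[1,1,40,0,0,0],[1,1,80,0,0,0],[1,1,120,0,0,0],[1,1,143,0,0,0],[1,1,149,0,0,0],[1,1,149,0,0,0],[1,1,149,0,0,0]],
  ],
)

```text
time_s: 7.0
ee_pos: [0.4355, -0.1794, 0.0257]
tool_rot: [2.219, 2.221, 0.001]
force: [-0.2, -0.2, 0.3]
finger_gap: 0.8
grip_force: 0.0
```

drive_tool(
  steps=[
    [[0,0,0,0,0,0],[0,0,0,0,0,0],[0,0,0,0,0,0],[0,0,0,0,0,0],[0,0,0,0,0,0],[0,0,0,0,0,0],[0,0,0,0,0,0]],
  ],
  gripper=1,
)

```text
time_s: 7.7
ee_pos: [0.4343, -0.1793, 0.0251]
tool_rot: [2.221, 2.221, -0.0]
force: [-2.5, 1.3, 6.2]
finger_gap: 0.526
grip_force: 30.0
```

drive_tool(
  steps=[
    [[0,0,-20,0,0,0],[0,0,-50,0,0,0],[-15,-11,-70,0,0,0],[-40,-29,-70,0,0,0],[-68,-49,-70,0,0,0],[-95,-68,-70,0,0,0],[-109,-78,-70,0,0,0],[-109,-78,-70,0,0,0]],
  ],
)

```text
time_s: 8.5
ee_pos: [0.3548, -0.289, 0.0939]
tool_rot: [-2.225, -2.217, 0.0]
force: [-0.2, -0.5, -2.2]
finger_gap: 0.532
grip_force: 30.0
```

```bash
python3 -c "
from h import *
wrist('w4',True)"
```

```text
t 8.5 tcp [ 0.3548 -0.289   0.0939] rot [-2.225 -2.217  0.   ] gap 0.532
red [259.0, 174.0] ztop0.013 mid [0.3556, -0.2758] circ [0.3555, -0.2876] 0.0403 box [212, 145, 94, 69]
red [494.0, 185.0] ztop0.099 mid [0.497, -0.2639] circ [0.5026, -0.264] 0.0171 box [470, 156, 42, 61]
red [258.0, 265.0] ztop0.168 mid [0.3555, -0.2718] circ [0.3552, -0.2755] 0.0185 box [214, 237, 89, 49]
red [258.0, 326.0] ztop0.168 mid [0.3551, -0.3017] circ [0.3549, -0.2991] 0.0136 box [223, 320, 70, 16]
yellow [146.0, 319.0] ztop0.213 mid [0.3297, -0.2647] circ [0.3298, -0.2648] 0.0055 box [140, 297, 18, 37]
yellow [371.0, 320.0] ztop0.213 mid [0.3812, -0.2652] circ [0.3812, -0.2651] 0.0052 box [359, 301, 19, 35]
yellow [383.0, 359.0] ztop0.220 mid [0.3815, -0.2703] circ [0.3815, -0.2704] 0.0054 box [359, 351, 48, 15]
yellow [425.0, 358.0] ztop0.220 mid [0.3903, -0.2702] circ [0.3903, -0.2699] 0.0042 box [405, 351, 41, 14]
yellow [162.0, 362.0] ztop0.220 mid [0.3358, -0.27] circ [0.3357, -0.2702] 0.0068 box [131, 358, 66, 8]
purple [483.0, 26.0] ztop0.060 mid [0.5131, -0.1619] circ [0.5137, -0.1624] 0.012 box [452, 0, 60, 56]
purple [450.0, 167.0] ztop0.078 mid [0.5002, -0.2634] circ [0.5056, -0.2631] 0.0223 box [406, 135, 106, 78]
```

View pics/w4.png

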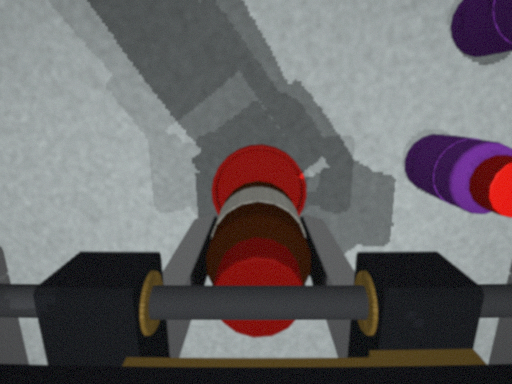

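The red jar at (258,290) is upright and centred over the red dish at (259,185). Lowering.

drive_tool(
  steps=[
    [[0,0,15,0,0,0],[0,0,35,0,0,0],[0,0,50,0,0,0],[0,0,58,0,0,0],[0,0,62,0,0,0],[0,0,64,0,0,0],[0,0,64,0,0,0],[0,0,64,0,0,0]],
  ],
)

```text
time_s: 9.35
ee_pos: [0.3564, -0.2884, 0.0311]
tool_rot: [2.22, 2.221, -0.0]
force: [-0.0, -0.3, -1.1]
finger_gap: 0.526
grip_force: 30.0
```

drive_tool(
  steps=[
    [[0,0,1,0,0,0],[0,0,1,0,0,0],[0,0,2,0,0,0],[0,0,2,0,0,0],[0,0,2,0,0,0]],
  ],
)

```text
time_s: 9.85
ee_pos: [0.3562, -0.2883, 0.0291]
tool_rot: [2.221, 2.221, -0.0]
force: [-1.3, 3.3, 5.6]
finger_gap: 0.525
grip_force: 30.0
```

drive_tool(
  steps=[
    [[0,0,0,0,0,0],[0,0,0,0,0,0],[0,0,0,0,0,0],[0,0,0,0,0,0],[0,0,0,0,0,0]],
  ],
  gripper=-0.6,
)

```text
time_s: 10.35
ee_pos: [0.356, -0.288, 0.0284]
tool_rot: [2.221, 2.221, -0.0]
force: [-0.6, 0.0, -0.5]
finger_gap: 0.8
grip_force: 0.0
```

drive_tool(
  steps=[
    [[0,0,-15,0,0,0],[0,0,-45,0,0,0],[0,0,-85,0,0,0],[0,0,-125,0,0,0],[0,0,-145,0,0,0],[0,0,-145,0,0,0]],
  ],
)

```text
time_s: 10.95
ee_pos: [0.3574, -0.2898, 0.1769]
tool_rot: [2.216, 2.216, -0.002]
force: [-0.1, -0.5, 0.3]
finger_gap: 0.802
grip_force: 0.0
```

drive_tool(
  steps=[
    [[9,40,0,0,0,0],[18,82,0,0,0,0],[28,124,0,0,0,0],[38,166,0,0,0,0],[48,208,0,0,0,0],[55,241,0,0,0,0],[57,251,0,0,0,0],[57,251,0,0,0,0]],
  ],
)

```text
time_s: 11.75
ee_pos: [0.6068, -0.2302, 0.1712]
tool_rot: [-2.218, -2.221, 0.002]
force: [-0.7, 0.7, 0.4]
finger_gap: 0.798
grip_force: 0.0
```

```bash
python3 -c "
from h import *
wrist('w5',True)" | egrep 't |blue'
```

```text
t 11.75 tcp [ 0.6068 -0.2302  0.1712] rot [-2.218e+00 -2.221e+00  2.000e-03] gap 0.798
blue [261.0, 193.0] ztop0.092 mid [0.609, -0.2299] circ [0.6091, -0.23] 0.0233 box [234, 165, 54, 55]
```

View pics/w5.png

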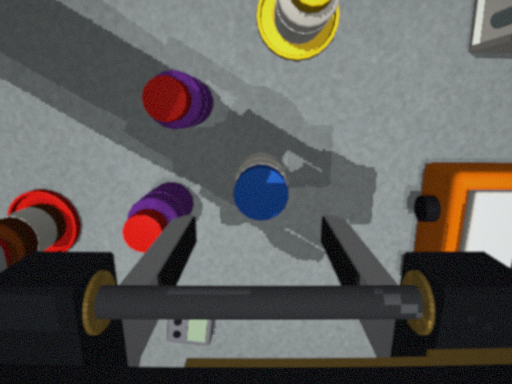

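The blue-capped jar is at (261,193), 2 mm off in x. The red jar stands in its dish at (40,230), and the fingers have clear space.

drive_tool(
  steps=[
    [[0,2,40,0,0,0],[0,2,80,0,0,0],[0,2,120,0,0,0],[0,2,143,0,0,0],[0,2,149,0,0,0],[0,2,149,0,0,0],[0,2,149,0,0,0]],
  ],
)

```text
time_s: 12.5
ee_pos: [0.6096, -0.232, 0.0264]
tool_rot: [2.22, 2.219, 0.001]
force: [0.7, -0.9, 0.4]
finger_gap: 0.797
grip_force: 0.0
```

drive_tool(
  steps=[
    [[0,0,0,0,0,0],[0,0,0,0,0,0],[0,0,0,0,0,0],[0,0,0,0,0,0],[0,0,0,0,0,0],[0,0,0,0,0,0],[0,0,0,0,0,0]],
  ],
  gripper=1,
)

```text
time_s: 13.2
ee_pos: [0.6092, -0.2312, 0.0251]
tool_rot: [2.221, 2.221, -0.0]
force: [-1.8, -0.9, 5.0]
finger_gap: 0.528
grip_force: 30.0
```

drive_tool(
  steps=[
    [[0,0,-20,0,0,0],[0,0,-55,0,0,0],[0,0,-95,0,0,0],[15,-2,-125,0,0,0],[45,-8,-135,0,0,0],[80,-15,-135,0,0,0],[120,-25,-135,0,0,0],[160,-25,-135,0,0,0]],
  ],
)

```text
time_s: 14.0
ee_pos: [0.5825, -0.0694, 0.1583]
tool_rot: [-2.221, -2.219, 0.001]
force: [-0.0, -0.1, -2.5]
finger_gap: 0.532
grip_force: 30.0
```

drive_tool(
  steps=[
    [[40,0,0,0,0,0],[80,0,0,0,0,0],[120,0,0,0,0,0],[160,0,0,0,0,0],[200,0,0,0,0,0],[240,0,0,0,0,0],[275,0,10,0,0,0],[299,0,35,0,0,0]],
  ],
)

```text
time_s: 14.8
ee_pos: [0.5852, 0.2308, 0.1258]
tool_rot: [2.218, 2.222, 0.007]
force: [0.3, -0.9, -1.7]
finger_gap: 0.525
grip_force: 30.0
```

```bash
python3 -c "
from h import *
wrist('w6',True)" | egrep 't |blue'
```

```text
t 14.8 tcp [0.5852 0.2308 0.1258] rot [2.218 2.222 0.007] gap 0.525
blue [255.0, 170.0] ztop0.013 mid [0.584, 0.2418] circ [0.5836, 0.2298] 0.0404 box [214, 144, 84, 63]
blue [258.0, 257.0] ztop0.192 mid [0.5853, 0.2456] circ [0.5852, 0.2391] 0.0244 box [201, 218, 115, 68]
blue [258.0, 325.0] ztop0.192 mid [0.5853, 0.2124] circ [0.5852, 0.2152] 0.0156 box [221, 320, 75, 14]
```

View pics/w6.png

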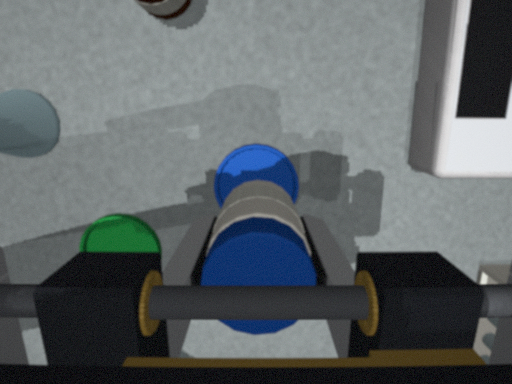

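The blue jar at (258,275) is centred over the blue dish at (256,185). Net lift is 100 mm, so contact comes at 96 mm down.

drive_tool(
  steps=[
    [[0,0,15,0,0,0],[0,0,40,0,0,0],[0,0,65,0,0,0],[0,0,82,0,0,0],[0,0,90,0,0,0],[0,0,94,0,0,0],[0,0,94,0,0,0],[0,0,94,0,0,0]],
  ],
)

```text
time_s: 15.65
ee_pos: [0.585, 0.2281, 0.0316]
tool_rot: [2.221, 2.22, 0.003]
force: [-0.0, -0.1, -1.5]
finger_gap: 0.528
grip_force: 30.0
```

drive_tool(
  steps=[
    [[0,0,1,0,0,0],[0,0,1,0,0,0],[0,0,2,0,0,0],[0,0,2,0,0,0],[0,0,2,0,0,0]],
  ],
)

```text
time_s: 16.15
ee_pos: [0.5844, 0.2282, 0.0291]
tool_rot: [2.221, 2.221, 0.001]
force: [-0.5, 0.4, 1.9]
finger_gap: 0.528
grip_force: 30.0
```

drive_tool(
  steps=[
    [[0,0,0,0,0,0],[0,0,0,0,0,0],[0,0,0,0,0,0],[0,0,0,0,0,0],[0,0,0,0,0,0]],
  ],
  gripper=-0.6,
)

```text
time_s: 16.65
ee_pos: [0.584, 0.228, 0.0284]
tool_rot: [-2.221, -2.221, 0.0]
force: [1.2, -0.8, -0.4]
finger_gap: 0.805
grip_force: 0.0
```

drive_tool(
  steps=[
    [[0,0,-15,0,0,0],[0,0,-45,0,0,0],[0,0,-85,0,0,0],[0,0,-125,0,0,0],[0,0,-145,0,0,0],[0,0,-145,0,0,0]],
  ],
)

```text
time_s: 17.25
ee_pos: [0.5867, 0.2286, 0.1791]
tool_rot: [2.218, 2.218, 0.012]
force: [1.3, -0.6, 0.2]
finger_gap: 0.799
grip_force: 0.0
```

drive_tool(
  steps=[
    [[36,-16,0,0,0,0],[72,-33,0,0,0,0],[110,-50,0,0,0,0],[145,-67,0,0,0,0],[168,-77,0,0,0,0],[172,-79,0,0,0,0],[172,-79,0,0,0,0],[172,-79,0,0,0,0]],
  ],
)

```text
time_s: 18.05
ee_pos: [0.5052, 0.3989, 0.1727]
tool_rot: [2.222, 2.22, -0.002]
force: [0.2, -0.6, -0.0]
finger_gap: 0.799
grip_force: 0.0
```

```bash
python3 -c "
from h import *
wrist('w7',True)" | egrep 't |green'
```

```text
t 18.05 tcp [0.5052 0.3989 0.1727] rot [ 2.222e+00  2.220e+00 -2.000e-03] gap 0.799
green [257.0, 187.0] ztop0.092 mid [0.505, 0.4039] circ [0.5046, 0.4036] 0.0234 box [231, 161, 54, 53]
green [211.0, 346.0] ztop0.013 mid [0.4458, 0.1753] circ [0.4544, 0.2832] 0.1431 box [181, 330, 62, 35]
```

View pics/w7.png

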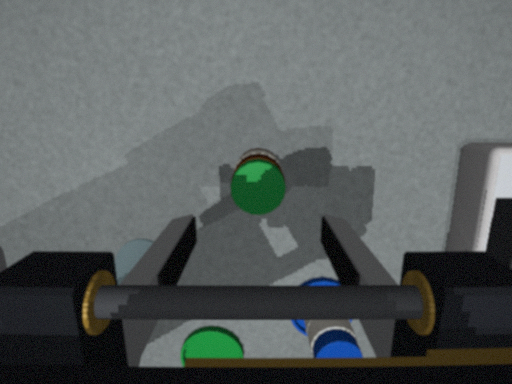

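The green-capped jar is at (257,187), which needs a 4 mm shift in y. The blue jar stands in its dish at (325,325).

drive_tool(
  steps=[
    [[4,0,40,0,0,0],[4,0,80,0,0,0],[4,0,120,0,0,0],[4,0,143,0,0,0],[4,0,149,0,0,0],[4,0,149,0,0,0],[4,0,149,0,0,0]],
  ],
)

```text
time_s: 18.8
ee_pos: [0.5066, 0.4042, 0.0263]
tool_rot: [2.222, 2.22, 0.004]
force: [0.6, -0.1, -0.3]
finger_gap: 0.804
grip_force: 0.0
```

drive_tool(
  steps=[
    [[0,0,0,0,0,0],[0,0,0,0,0,0],[0,0,0,0,0,0],[0,0,0,0,0,0],[0,0,0,0,0,0],[0,0,0,0,0,0],[0,0,0,0,0,0]],
  ],
  gripper=1,
)

```text
time_s: 19.5
ee_pos: [0.5052, 0.4043, 0.0251]
tool_rot: [2.221, 2.222, 0.001]
force: [-1.8, -1.9, 5.2]
finger_gap: 0.527
grip_force: 30.0
```

drive_tool(
  steps=[
    [[0,0,-20,0,0,0],[0,0,-55,0,0,0],[0,0,-95,0,0,0],[-10,-2,-125,0,0,0],[-40,-10,-135,0,0,0],[-75,-18,-135,0,0,0],[-115,-28,-135,0,0,0],[-155,-37,-135,0,0,0]],
  ],
)

```text
time_s: 20.3
ee_pos: [0.4669, 0.2476, 0.1585]
tool_rot: [-2.22, -2.222, 0.002]
force: [0.8, -0.5, -1.0]
finger_gap: 0.529
grip_force: 30.0
```

drive_tool(
  steps=[
    [[-35,-8,0,0,0,0],[-65,-16,0,0,0,0],[-85,-21,10,0,0,0],[-91,-22,35,0,0,0],[-91,-22,35,0,0,0],[-91,-22,35,0,0,0]],
  ],
)

```text
time_s: 20.9
ee_pos: [0.4455, 0.1581, 0.124]
tool_rot: [-2.221, -2.22, 0.002]
force: [-0.1, -0.3, -1.5]
finger_gap: 0.528
grip_force: 30.0
```

```bash
python3 -c "
from h import *
wrist('w8',True)" | egrep 't |green'
```

```text
t 20.9 tcp [0.4455 0.1581 0.124 ] rot [-2.221e+00 -2.220e+00  2.000e-03] gap 0.528
green [256.0, 170.0] ztop0.013 mid [0.4446, 0.1703] circ [0.4446, 0.1591] 0.0399 box [215, 143, 84, 63]
green [258.0, 263.0] ztop0.190 mid [0.4461, 0.1698] circ [0.446, 0.166] 0.0242 box [201, 233, 115, 53]
green [259.0, 326.0] ztop0.190 mid [0.4463, 0.1391] circ [0.4464, 0.1427] 0.0173 box [218, 320, 83, 17]
```

View pics/w8.png

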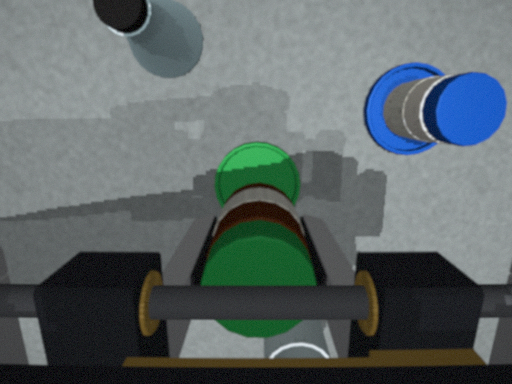

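The green jar at (258,280) is over its dish at (257,182). The flask at (165,40) and the blue jar at (435,107) are clear.

drive_tool(
  steps=[
    [[0,0,15,0,0,0],[0,0,40,0,0,0],[0,0,65,0,0,0],[0,0,82,0,0,0],[0,0,90,0,0,0],[0,0,94,0,0,0],[0,0,94,0,0,0],[0,0,94,0,0,0]],
  ],
)

```text
time_s: 21.75
ee_pos: [0.447, 0.1582, 0.0315]
tool_rot: [2.22, 2.221, 0.003]
force: [-0.6, -0.1, -1.0]
finger_gap: 0.532
grip_force: 30.0
```

drive_tool(
  steps=[
    [[0,0,1,0,0,0],[0,0,1,0,0,0],[0,0,2,0,0,0],[0,0,2,0,0,0],[0,0,2,0,0,0]],
  ],
)

```text
time_s: 22.25
ee_pos: [0.4465, 0.158, 0.0291]
tool_rot: [2.221, 2.221, 0.001]
force: [-1.1, -0.9, 4.9]
finger_gap: 0.526
grip_force: 30.0
```

drive_tool(
  steps=[
    [[0,0,0,0,0,0],[0,0,0,0,0,0],[0,0,0,0,0,0],[0,0,0,0,0,0],[0,0,0,0,0,0]],
  ],
  gripper=-0.6,
)

```text
time_s: 22.75
ee_pos: [0.4459, 0.158, 0.0283]
tool_rot: [-2.221, -2.221, 0.0]
force: [-0.0, 0.5, 0.4]
finger_gap: 0.799
grip_force: 0.0
```

drive_tool(
  steps=[
    [[0,0,-15,0,0,0],[0,0,-45,0,0,0],[0,0,-85,0,0,0],[0,0,-125,0,0,0],[0,0,-165,0,0,0],[0,0,-195,0,0,0],[0,0,-200,0,0,0],[0,0,-200,0,0,0]],
  ],
)

```text
time_s: 23.55
ee_pos: [0.4463, 0.158, 0.2288]
tool_rot: [2.221, 2.221, 0.002]
force: [0.4, 1.0, -1.3]
finger_gap: 0.8
grip_force: 0.0
```

```bash
python3 - <<'E'
from h import *
from rig import camera
for n in ["scene","side"]:
    c=camera(n);T=np.linalg.inv(c["camera_from_world"]);P=cloud(c,T)
    cv2.imwrite(f"pics/{n}1.png",c["frame"][:,:,::-1])
    for k,m in masks(c["frame"]).items():
        m=m&(c["z_map"]>0)&(P[...,2]<.12)
        N,L,st,ce=cv2.connectedComponentsWithStats(m.astype(np.uint8))
        for i in range(1,N):
            if st[i,4]<60: continue
            p=P[L==i];zt=np.percentile(p[:,2],97);q=p[p[:,2]>zt-.006]
            if zt>.06:print(n,k,"ztop%.3f"%zt,((q.max(0)+q.min(0))/2).round(3).tolist())
E
```

```text
scene red ztop0.102 [0.357, -0.284, 0.101]
scene red ztop0.098 [0.509, -0.26, 0.095]
scene red ztop0.099 [0.534, -0.147, 0.096]
scene yellow ztop0.102 [0.647, -0.066, 0.1]
scene green ztop0.095 [0.448, 0.159, 0.093]
scene blue ztop0.094 [0.585, 0.231, 0.092]
scene purple ztop0.077 [0.511, -0.255, 0.079]
scene purple ztop0.076 [0.538, -0.147, 0.078]
side red ztop0.100 [0.531, -0.155, 0.097]
side red ztop0.099 [0.505, -0.266, 0.097]
side red ztop0.103 [0.354, -0.29, 0.101]
side yellow ztop0.104 [0.643, -0.074, 0.101]
side green ztop0.096 [0.442, 0.149, 0.094]
side blue ztop0.097 [0.58, 0.222, 0.094]
side purple ztop0.077 [0.526, -0.156, 0.077]
side purple ztop0.078 [0.502, -0.267, 0.077]
```

View pics/side1.png

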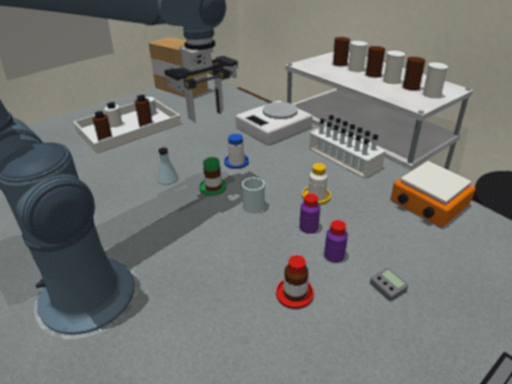

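All four jars stand upright in their matching dishes: red (295,285), yellow (318,183), green (212,177) and blue (236,151). Their cap tops sit 4 mm higher than before. The flask and beaker haven't moved, and the gripper is touching nothing.

```bash
python3 -c "
from rig import hand_in
print(hand_in())"
```

```text
the job is handed in; nothing more can be done
None
```

All four capped containers stand upright on the floor of the dish matching their cap colour, the flask and beaker were left untouched, and the job was handed in at about 24 s of the 112 s allowed.

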